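# Close a bonded counter-screen foot in the bench ratchet clamp

## Robot

A 6-joint arm with a two-finger parallel gripper is mounted at the origin on the work surface. World frame = base frame: x ahead of the robot, y to its left, z up, the work surface at z = 0. Lengths are in m, angles in degrees, forces in N, time in s.
With the tool pointing down it reaches from about 0.3 to 0.75 m from the base axis. Payload 8.5 kg.
Tool frame: the origin (TCP) lies on the centre line of the jaws, within the pads' length; the fingertips stand 14 mm ahead of it and the grasp point (between the pads) lies 5 mm behind it; z points along the fingers, x is the direction in which the jaws open and shut, and the axes are right-handed (so a half turn about z gives the same grasp; the last joint's range is limited). The gripper opens to 85 mm and grips with 20 to 120 N. Pads are 22 mm wide; open, the fingers measure 114 mm over their backs; the gripper's body (76 mm by 85 mm) begins 54 mm behind the grasp point. The pads swing forward as they close: fully open they stand 13 mm farther back than shut.
Start: joints at [-83.841, 21.807, 74.336, -0, 83.858, -12.336], TCP at [0.174, -0.522, 0.245] pointing down, gripper open.
Joint ranges: [-178.18, 178.18], [-50.72, 133.34], [12.68, 142.11], [-81.47, 261.47], [9.98, 163.14], [-165.26, 165.26]. Speed limits (degrees/s): [136.94, 136.94, 180, 180, 180, 180].

## Interface

Orientations are given as a 3x3 rotation matrix whose columns are the frame's x, y, z axes.
In Python, from rig import * gives the robot as it stands.
- The arm moves only by the shell command python3 -m crank 'ROWS' [FORCE]. ROWS is JSON, one flat list of numbers, 7 for each row, row after row: the turn, a rotation vector about the world's x, y, z in rad, then the shift along the world's x, y, z in m, then the opening in per cent of the stroke, from 0 (shut) to 100 (fully open). A call has 1 to 20 rows; each row shifts and turns the commanded pose from where the row before left it; what a row does not reach is not made up. A row lasts 1/10 s, in which the tool goes at most 50 mm and 8.59 degrees, less where a joint would pass 70% of its speed; a pose out of reach is approached as far as the arm can. A call is refused whole if a number of a shift passes 0.05 or a number of a turn 0.15, either way. A call with a gripper value outside its range is refused whole. The fingers move at their own pace and stop on an object; FORCE is the grip in N (left out, the last holds). Time passes only in rows, so rows that do not move let the fingers close. It gives the time, the measured TCP pose, the force and the opening at its end, in the units of the state.
- observe(): the state, without advancing time (a new reading comes with each control period).
- get_image(name): name is "side" or "top"; returns a dict with "frame" (420x560x3 uint8, red, green, blue), "fov_y" (degrees; the focal length in pixels is half the picture's height over the tangent of half this angle, whatever the lens; pixels are square), "cx", "cy" (the principal point, pixels), "k1" (the pictures are not rectified: a ray, as slopes to the right and down, at radius r is drawn at 1 + k1 r^2 times it, then the intrinsics apply), "world_to_cam" (4x4, takes a point from world to camera coordinates). Camera axes: x right, y up, looking along -z (the intrinsics and any distortion apply to the point x, -y, -z); pixel columns grow to the right and rows downward; lengths in m; the calibration is good to about 2 mm. A picture is of the moment at which its call begins. There is no depth.
- close_job(): hands the job in, once; it reports no verdict.
The state is a dict: "time_s": time; "q": joint angles; "qvel": joint speeds; "joint_efforts": joint torques, N m; "position": TCP position; "tool_rot": TCP orientation; "ft_force": force on the tool from outside, world axes, zero at the start; "wrist_torque": the same for the moment, N m; "grip_width": finger opening in m.
Only numpy, scipy, OpenCV 4.12 (cv2) and the standard library are available. Lean on these libraries where they do the work, as an engineer would, in place of code of your own. Each camera call takes 0.05 s, during which the arm holds its last target. There are 200 camera calls.

## Task

Pick up the loose black foot bar, slide either end of it fully home into the grey socket that waits against the yellow fixed jaw of the bench clamp, and let go of it. Then pump the clamp's orange trigger, moving the rod by the trigger only, until the red sprung pad bears on the end of the bar and its spring is about half squeezed, never squeezed solid, because the hollow bar crushes. Finish while still holding the trigger squeezed there, so that the pressure stays on the joint, hands off the bar, and leave the stapler, snips and tape roll where they lie.

Things in the scene. Friction and masses are not known exactly. Their poses are not given: they have to be found in the camera images.
- clamp: Bar clamp bolted to the bench on a grey plate 330 x 84 x 12 mm. Origin on the bench under the rod; x = level direction in which the rod pushes (pistol grip to fixed jaw), z up; 'cx', 'cz' below are mm in this frame. Rod axis at cz 32. Black housing cx -105 to -45, up to cz 100. Yellow fixed jaw cx 144 to 158, up to cz 58. Only rod, pad and trigger move.
- socket_mouth (a point): Centre of the grey socket's mouth (cx 115, cz 32). The socket is a closed sleeve along clamp x, inside 31.5 mm wide, 37 high, floor at cz 15, walls 4 mm, 25 mm deep (its end: cx 140). Before it a flared lead-in (left, right, top) starts at cx 106 and gathers 3 to 4 mm of offset; the flare is 44 mm wide outside, up to cz 59.
- rest_strip (a point): Near end, top, of the grey strip (26 mm wide, top at cz 15, from cx 18 to the socket, level with its floor) on which the bar slides in. A bar set on it ready for the socket has its centre at cx 56, cz 32: front end 5 mm short of the flare, rear end clear of the pad.
- bar_center (a point): Centre of the loose black foot bar: 90 mm long (x) x 28 wide (y) x 34 high (z), 80 to 150 g, lying on the bench with its centre 17 mm up. Both ends alike, their edges stepped in by 1.5 mm over the last 2 mm. Fully home in the socket its centre is at cx 95, clamp y 0, cz 32; 65 mm stick out.
- pad_face (a point): Middle of the red pad's black rubber face, a disc 26 mm across facing clamp +x, at cz 32. Starts at cx -4 to 4: 46 to 54 mm short of the end of a bar that is home. Not to be pushed by hand.
- rod (a joint): Travel of the toothed rod along clamp +x, m, 0 to 0.075. With the pad's spring slack the pad's face is at cx = -4 mm + rod. A full squeeze moves it about 12 mm (8 to 15). It stays there when the trigger goes back, held by only 3 N of friction.
- pad_foot (a joint): How far the pad's spring is squeezed, m: 0 slack, 0.010 solid. 1.5 N per mm: half squeezed (0.005) is 7.5 N on the bar; past solid the force shoots up. The pressure stays only while the trigger is held: let go, the rod backs off until 2 mm or less is left, and the next squeeze takes it up again.
- trigger (a joint): Angle of the orange trigger, rad: 0 at rest (its top leans 0.2 rad towards the jaw), 0.40 fully squeezed (leans 0.2 towards the grip). Hinge level, across the clamp, at cx -72, cz 86. Springs back by itself. Squeezing drives the rod 38 mm per rad once the pawl has caught a tooth (4 mm apart: up to 0.15 rad may be idle). At the top 2 to 5 N pump it freely, half spring takes about 5 N more.
- trigger_grip (a point): On the trigger's front face (towards the jaw), 66 mm from the hinge, mid-width; at rest at cx -54, cz 150. Trigger 10 mm thick, 22 wide, top at about cz 165. The space before it is free: shut fingers set there from above can pull it towards the grip (clamp -x), about 25 mm for a full squeeze. Trigger and grip together measure 60 mm here at rest.
- grip_top (a point): Middle of the top of the fixed black pistol grip behind the trigger (cx -104, cz 165): 19 mm thick along clamp x (cx -113 to -94), 26 mm wide, upright.
- stapler: Blue desk stapler, 130 x 24 x 50 mm, origin under its middle; bystander.
- snips: Red-handled snips lying flat, about 150 mm long, 14 mm high, origin under the pivot; bystander.
- tape_roll: Yellow tape roll lying flat, 90 mm across, 26 mm high, origin under its middle; bystander.
Things that resemble listed ones, but are neither listed nor needed, are in the scene too. There is more than one size of the part that bears bar_center; the job needs the middle-sized.

How it is judged:
By the outcome, as a careful person would: the job done as asked, in the order asked, and still so for the second after the job is handed in, while the arm keeps its last pose, push and grip.
It also fails if it takes over 72 s, if anything falls off the work surface, if the arm or the gripper's body presses on something with over 40 N, if the wrist force passes 120 N, or if a joint passes its speed limit or range.

## Working session

There is one attempt and no reset: what is moved stays moved. The work goes in short steps, Python scripts to look and compute and a shell command to move; the robot and the scene stay as the last step left them, time stands still between calls to the robot, and variables do not carry over. Pictures are saved under pics/ and viewed, about 8 in all and at most 12, crops included, and the job is handed in when it is done.

```bash
mkdir -p pics
cat > h.py <<'E'
from rig import *
import numpy as np, cv2
def cam(n):
    d=get_image(n); return d
def K(d):
    f=d["frame"].shape[0]/2/np.tan(np.radians(d["fov_y"])/2)
    return f
def proj(d,P):
    P=np.atleast_2d(P); M=np.array(d["world_to_cam"]); c=(M[:3,:3]@P.T).T+M[:3,3]
    x=c[:,0]/-c[:,2]; y=-c[:,1]/-c[:,2]; s=1+d["k1"]*(x*x+y*y); f=K(d)
    return np.c_[d["cx"]+f*x*s,d["cy"]+f*y*s]
def ray(d,uv):
    f=K(d); xd=(uv[0]-d["cx"])/f; yd=(uv[1]-d["cy"])/f; x,y=xd,yd
    for _ in range(20):
        s=1+d["k1"]*(x*x+y*y); x,y=xd/s,yd/s
    M=np.array(d["world_to_cam"]); R=M[:3,:3]
    return -R.T@M[:3,3], R.T@np.array([x,-y,-1])
def onz(d,uv,z):
    o,r=ray(d,uv); return o+r*(z-o[2])/r[2]
def tri(d1,u1,d2,u2):
    o,r=ray(d1,u1);p,s=ray(d2,u2)
    t=np.linalg.lstsq(np.c_[r,-s],p-o,rcond=None)[0]
    a=o+t[0]*r;b=p+t[1]*s
    return (a+b)/2,np.linalg.norm(a-b)
def save(d,name,crop=None,sc=1):
    im=d["frame"][:,:,::-1]
    if crop: a,b,c,e=crop; im=im[b:e,a:c]
    cv2.imwrite("pics/"+name+".png",cv2.resize(im,None,fx=sc,fy=sc,interpolation=cv2.INTER_CUBIC))
E
python3 - <<'E'
from h import *
import pickle
for n in("top","side"):
    d=cam(n); save(d,n+"0",sc=1.42); pickle.dump(d,open(n+"0.pkl","wb"))
    print(n,d["fov_y"],d["cx"],d["cy"],d["k1"],np.round(d["world_to_cam"],3).tolist())
s=observe(); print({k:np.round(v,3).tolist() for k,v in s.items()})
E
```

```text
top 42.902178341956855 285.74908818376184 201.1301434055756 -0.1746530513801479 [[-0.011, -1.0, -0.003, -0.009], [0.997, -0.011, 0.072, -0.527], [-0.072, -0.002, 0.997, -1.453], [0.0, 0.0, 0.0, 1.0]]
side 46.56712760953837 286.29554606187355 206.53435150945666 -0.12566629529805928 [[-0.816, -0.578, 0.014, 0.423], [0.349, -0.474, 0.808, -0.285], [-0.46, 0.664, 0.589, -0.967], [0.0, 0.0, 0.0, 1.0]]
{'time_s': 0.1, 'q': [-83.842, 21.838, 74.378, -0.003, 83.859, -12.334], 'qvel': [0.034, 0.031, -0.064, 0.016, -0.019, -0.021], 'joint_efforts': [0.004, -44.923, -23.166, -0.0, 0.004, -0.0], 'position': [0.174, -0.521, 0.245], 'tool_rot': [[0.317, -0.948, -0.0], [-0.948, -0.317, 0.001], [-0.001, -0.0, -1.0]], 'ft_force': [-0.416, -0.504, -0.899], 'wrist_torque': [-0.014, 0.048, 0.003], 'grip_width': 0.086}
```

View pics/top0.png

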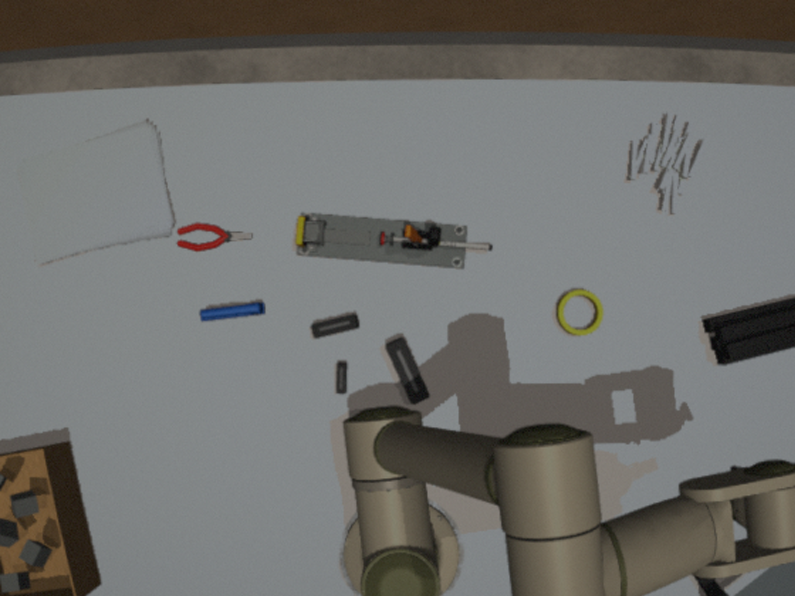

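View pics/side0.png

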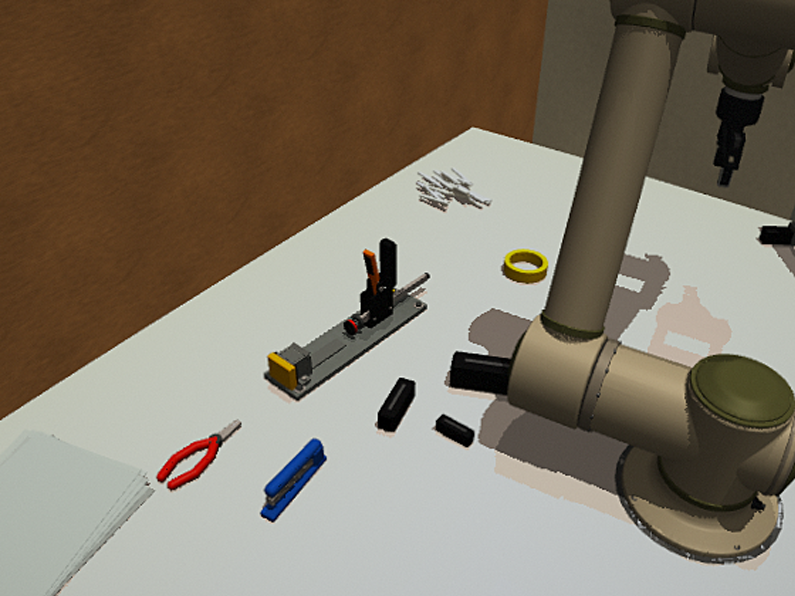

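Run:
```python
from h import *
import pickle
t=pickle.load(open("top0.pkl","rb")); s=pickle.load(open("side0.pkl","rb"))
im=t["frame"]; 
a=cv2.resize(im[140:200,200:355][:,:,::-1],None,fx=5,fy=5,interpolation=cv2.INTER_CUBIC)
b=cv2.resize(im[210:290,200:310][:,:,::-1],None,fx=3.6,fy=3.6,interpolation=cv2.INTER_CUBIC)
c=np.zeros((590,780,3),np.uint8); c[:300,:775]=a; c[302:590,:396]=b[:288]
e=cv2.resize(s["frame"][255:325,255:350][:,:,::-1],None,fx=4,fy=4,interpolation=cv2.INTER_CUBIC)
c[302:582,398:778]=e
c=cv2.convertScaleAbs(c,alpha=1.6)
cv2.imwrite("pics/c1.png",c)
print("camC",[(-np.array(d["world_to_cam"])[:3,:3].T@np.array(d["world_to_cam"])[:3,3]).round(3) for d in (t,s)])
hsv=cv2.cvtColor(im,cv2.COLOR_RGB2HSV)
m=((im.max(2)<75)).astype(np.uint8); m[:205]=0;m[275:]=0;m[:,:200]=0;m[:,310:]=0
cs,_=cv2.findContours(m,0,cv2.CHAIN_APPROX_NONE)
for q in cs:
    if cv2.contourArea(q)>60:
        r=cv2.minAreaRect(q); p=cv2.boxPoints(r)
        w=np.array([onz(t,x,0.030)[:2] for x in p])
        print(r, w.round(4).tolist(), w.mean(0), [np.linalg.norm(w[i]-w[i-1]).round(4) for i in (1,2)])
# plate grey
def lab(mask,z):
    cs,_=cv2.findContours(mask.astype(np.uint8),0,cv2.CHAIN_APPROX_NONE)
    q=max(cs,key=cv2.contourArea); r=cv2.minAreaRect(q); p=cv2.boxPoints(r)
    w=np.array([onz(t,x,z)[:2] for x in p]); print(r,w.round(4).tolist(),w.mean(0),[np.linalg.norm(w[i]-w[i-1]).round(4) for i in (1,2)])
g=(im.max(2)<118); g[:145]=0;g[195:]=0;g[:,:205]=0;g[:,331:]=0
lab(cv2.morphologyEx(g.astype(np.uint8),cv2.MORPH_CLOSE,np.ones((5,5))),.012)
y=(hsv[:,:,1]>120)&(hsv[:,:,0]>20)&(hsv[:,:,0]<40); y[:,240:]=0
lab(y,.058)
o=(hsv[:,:,1]>120)&(hsv[:,:,0]<20)&(hsv[:,:,0]>5); o[:,:275]=0;o[:,320:]=0;o[:150]=0;o[185:]=0
lab(o,.165)
```

```text
camC [array([ 0.42 , -0.017,  1.488]), array([-0.   ,  0.752,  0.794])]
((240.0, 264.5), (19.0, 6.0), 90.0) [[0.3804, 0.1199], [0.3802, 0.1035], [0.3286, 0.1039], [0.3287, 0.1203]] [0.35444923 0.11187983] [np.float64(0.0164), np.float64(0.0517)]
((283.8869934082031, 258.5513610839844), (41.46305465698242, 18.20732879638672), 65.55604553222656) [[0.411, 0.0377], [0.4311, -0.0077], [0.3279, -0.0531], [0.308, -0.0079]] [ 0.36951335 -0.00774797] [np.float64(0.0496), np.float64(0.1127)]
((235.71995544433594, 228.92381286621094), (10.283951759338379, 33.02908706665039), 76.60750579833984) [[0.4551, 0.1702], [0.4751, 0.082], [0.4478, 0.0757], [0.4277, 0.1638]] [0.45142557 0.12291301] [np.float64(0.0905), np.float64(0.0281)]
((269.4190673828125, 168.41099548339844), (121.83460235595703, 32.407936096191406), 4.707851886749268) [[0.5901, 0.2033], [0.6812, 0.1961], [0.6486, -0.1435], [0.5581, -0.1344]] [0.61948751 0.03037354] [np.float64(0.0914), np.float64(0.3412)]
((211.07083129882812, 162.4380645751953), (5.255001544952393, 21.086523056030273), 3.814074993133545) [[0.6032, 0.1955], [0.6608, 0.1918], [0.6596, 0.1775], [0.6021, 0.1812]] [0.63139619 0.18649232] [np.float64(0.0576), np.float64(0.0144)]
((290.21954345703125, 164.97561645507812), (15.305028915405273, 8.1210355758667), 38.65980911254883) [[0.6108, -0.0058], [0.6266, -0.0187], [0.6022, -0.0482], [0.5864, -0.0353]] [ 0.60650548 -0.02701085] [np.float64(0.0204), np.float64(0.0383)]
```

View pics/c1.png

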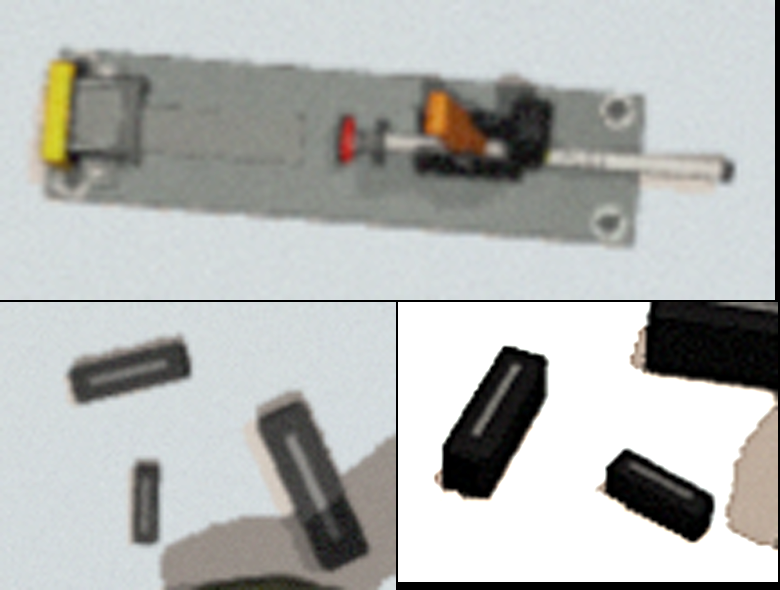

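```bash
cat > clampfit.py <<'E'
from h import *
import pickle
def edge(t):
    g=cv2.GaussianBlur(t["frame"],(3,3),0.6).max(2).astype(float)
    L=[]
    for c in list(range(218,322)):
        col=g[:,c]
        def cross(rows):
            v=col[rows]; d=np.diff(v); 
            for i in range(len(v)-1):
                if v[i]>=TH>v[i+1]: return rows[i]+(v[i]-TH)/(v[i]-v[i+1])*(rows[i+1]-rows[i])
        TH=(np.median(g[140:200,230:310][g[140:200,230:310]<130])+np.median(g[140:148,230:310]))/2
        L.append((c,cross(list(range(140,168))),cross(list(range(200,170,-1)))))
    return L,TH
def rline(P):
    v=cv2.fitLine(P.astype(np.float32),cv2.DIST_HUBER,0,.001,.001).ravel(); return v
if __name__=="__main__":
    t=pickle.load(open("top0.pkl","rb")); L,TH=edge(t); print(TH)
    for k,z in((1,.012),(2,.0)):
        P=np.array([onz(t,(l[0],l[k]),z)[:2] for l in L if l[k]])
        v=rline(P); a=np.degrees(np.arctan2(v[1],v[0]))%180
        n=np.array([-v[1],v[0]]); r=(P-v[2:])@n
        print(len(P),a,v[2:],np.std(r)*1e3)
    # short ends
    g=t["frame"].max(2).astype(float)
    for nm,rows,cols in(("right",[160,163,176,180,184],range(345,315,-1)),):
        for r in rows:
            v=[g[r,c] for c in cols]
            for i in range(len(v)-1):
                if v[i]>=TH>v[i+1]:
                    u=cols[i]-(v[i]-TH)/(v[i]-v[i+1]); print(r,u,onz(t,(u,r),.012)); break
    s=pickle.load(open("side0.pkl","rb"))
    for n,d in(("top",t),("side",s)):
        f=cv2.cvtColor(d["frame"],cv2.COLOR_RGB2HSV); H,S,V=f[...,0],f[...,1],f[...,2]
        for nm,m in(("red",((H<5)|(H>174))&(S>130)),("yel",(H>20)&(H<36)&(S>120)),("org",(H>5)&(H<18)&(S>130))):
            k,l,st,ce=cv2.connectedComponentsWithStats(m.astype(np.uint8))
            print(n,nm,[(st[i].tolist(),ce[i].round(1).tolist()) for i in range(1,k) if st[i,4]>8 and 150<ce[i,1]<280 and 150<ce[i,0]<340])
E
python3 clampfit.py
```

```text
112.5
104 84.62246 [0.66045815 0.02195203] 1.1925205526629166
104 84.624756 [0.57632625 0.03950685] 0.37345130061563575
160 328.6029411764706 [ 0.64093207 -0.13538259  0.012     ]
163 328.64473684210526 [ 0.63248236 -0.13533778  0.012     ]
176 327.75714285714287 [ 0.59601466 -0.13218136  0.012     ]
180 327.22 [ 0.58483805 -0.13048278  0.012     ]
184 326.55357142857144 [ 0.57368151 -0.12842908  0.012     ]
top red [([268, 164, 3, 8, 19], [268.9, 167.5])]
top yel [([208, 152, 7, 22, 105], [211.2, 162.3])]
top org [([285, 158, 12, 13, 96], [290.1, 164.4])]
side red [([245, 225, 7, 9, 26], [248.7, 228.7])]
side yel [([189, 248, 19, 13, 87], [197.7, 254.1])]
side org [([256, 176, 12, 32, 148], [262.3, 190.4])]
```

```bash
cat >> h.py <<'E'
O=np.array([.6189,.0360,0]); U=np.array([.0937,.9956,0]); N=np.array([-.9956,.0937,0])
def C(x,y,z): return O+(U*x+N*y)/1e3+np.array([0,0,z/1e3])
def w2c(p):
    p=np.array(p)-O; return np.array([p@U,p@N,p[2]])*1e3
E
python3 - <<'E'
from h import *
import pickle
t=pickle.load(open("top0.pkl","rb")); s=pickle.load(open("side0.pkl","rb"))
pts=[C(-54,0,150),C(-104,0,165),C(106,22,59),C(106,-22,59),C(18,13,15),C(18,-13,15),C(144,26,58),C(158,26,58),C(158,-26,58),C(-170,42,12),C(160,42,12),C(160,-42,12),C(0,0,45)]
b=np.array([.4514,.1229,0]);bd=np.array([-.2215,.9752,0]);bn=np.array([.9752,.2215,0])
pts+=[b+bd*i*.045+bn*j*.014+np.array([0,0,k]) for i in(1,-1) for j in(1,-1) for k in (.034,0)]
out=[]
for d,cr,sc in((t,(200,140,355,245),5),(s,(180,160,310,310),4)):
    a,bb,c,e=cr; im=cv2.convertScaleAbs(cv2.resize(d["frame"][bb:e,a:c][:,:,::-1],None,fx=sc,fy=sc,interpolation=cv2.INTER_CUBIC),alpha=1.6)
    for p in proj(d,pts): cv2.circle(im,tuple(int(round(v)) for v in ((p-[a,bb]+.5)*sc)),2,(255,0,255),-1)
    out.append(im)
cv2.imwrite("pics/ov1.png",cv2.resize(np.hstack([out[0],np.vstack([out[1],np.zeros((0,520,3),np.uint8)])[:525]]),(790,320)))
cv2.imwrite("pics/ov.png",np.vstack([cv2.resize(out[0],(440,298)),cv2.resize(out[1][:520],(440,300))]) if 0 else np.hstack([cv2.resize(out[0],(415,281)).repeat(1,0)[:281],cv2.resize(out[1],(380,438))[:281]]))
a=out[0][:525,:775]; 
cv2.imwrite("pics/ovs.png",out[1][:,:]);
print("pad",[ (w2c(p),e) for p,e in [tri(t,(268.9,167.5),s,(248.7,228.7))]], "trig", w2c(tri(t,(290.1,164.4),s,(262.3,190.4))[0]))
E
```

```text
pad [(array([-7.17452086,  2.01710034, 36.13315364]), np.float64(0.005137947656700009))] trig [-63.78793392  -0.50507621 120.96117369]
```

View pics/ovs.png

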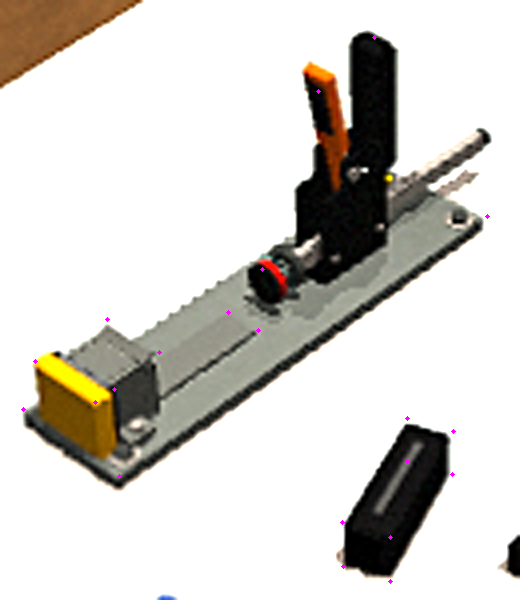

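```bash
python3 -m crank '[0,0,0.0736,0.014,0.0317,-0.006,55, 0,0,0.0736,0.014,0.0317,-0.006,55, 0,0,0.0736,0.014,0.0317,-0.006,55, 0,0,0.0736,0.014,0.0317,-0.006,55, 0,0,0.0736,0.014,0.0317,-0.006,55, 0,0,0.0736,0.014,0.0317,-0.006,55, 0,0,0.0736,0.014,0.0317,-0.006,55, 0,0,0.0736,0.014,0.0317,-0.006,55, 0,0,0.0736,0.014,0.0317,-0.006,55, 0,0,0.0736,0.014,0.0317,-0.006,55, 0,0,0.0736,0.014,0.0317,-0.006,55, 0,0,0.0736,0.014,0.0317,-0.006,55, 0,0,0.0736,0.014,0.0317,-0.006,55, 0,0,0.0736,0.014,0.0317,-0.006,55, 0,0,0.0736,0.014,0.0317,-0.006,55, 0,0,0.0736,0.014,0.0317,-0.006,55, 0,0,0.0736,0.014,0.0317,-0.006,55, 0,0,0.0736,0.014,0.0317,-0.006,55, 0,0,0.0736,0.014,0.0317,-0.006,55, 0,0,0.0736,0.014,0.0317,-0.006,55]' 30; python3 -m crank '[0,0,0,0,0,0,55,0,0,0,0,0,0,55]'
```

```text
time_s: 2.1
position: [0.4547, 0.1139, 0.1249]
tool_rot: [[0.974, 0.225, -0.0], [0.225, -0.974, -0.0], [-0.0, -0.0, -1.0]]
ft_force: [0.3, -0.5, 0.5]
grip_width: 0.0469
time_s: 2.3
position: [0.4541, 0.1127, 0.1249]
tool_rot: [[0.975, 0.223, -0.001], [0.223, -0.975, -0.0], [-0.001, -0.0, -1.0]]
ft_force: [0.2, 1.3, -0.3]
grip_width: 0.0473
```

```bash
python3 -m crank '[0,0,0,0,0,-0.025,55,0,0,0,0,0,-0.025,55,0,0,0,0,0,-0.025,55,0,0,0,0,0,-0.02,55,0,0,0,0,0,-0.01,55,0,0,0,0,0,0,55,0,0,0,0,0,0,20,0,0,0,0,0,0,20,0,0,0,0,0,0,20,0,0,0,0,0,0,20,0,0,0,0,0,0,20,0,0,0,0,0,0,20]' 30
```

```text
time_s: 3.5
position: [0.4549, 0.1122, 0.0213]
tool_rot: [[0.975, 0.222, 0.002], [0.222, -0.975, -0.0], [0.002, 0.001, -1.0]]
ft_force: [-1.0, -2.1, 8.3]
grip_width: 0.0277
```

```bash
python3 -m crank '[0,0,0,0,0,0.02,20,0,0,0,0,0,0.03,20,0,0,0,0,0,0.03,20,0,0,-0.04,0.021,-0.0042,0.01,20,0,0,-0.04,0.021,-0.0042,0,20,0,0,-0.04,0.021,-0.0042,0,20,0,0,-0.04,0.021,-0.0042,0,20,0,0,-0.04,0.021,-0.0042,0,20,0,0,-0.04,0.021,-0.0042,0,20,0,0,-0.04,0.021,-0.0042,0,20,0,0,-0.0376,0.021,-0.0042,0,20,0,0,0,0,0,0,20,0,0,0,0,0,0,20]'
python3 - <<'E'
from h import *
import pickle
s=observe(); print(w2c(s["position"]),s["position"],s["ft_force"])
a=cam("top");b=cam("side")
pickle.dump((a,b),open("p2.pkl","wb"))
A=cv2.resize(a["frame"][130:205,195:350],None,fx=4,fy=4,interpolation=cv2.INTER_CUBIC)[:,:,::-1]
B=cv2.resize(b["frame"][160:300,175:305],None,fx=2.5,fy=2.5,interpolation=cv2.INTER_CUBIC)[:,:,::-1]
c=np.zeros((300,620+330,3),np.uint8); 
c=np.zeros((590,640,3),np.uint8); c[:300,:620]=A; B=cv2.resize(B,(270,290)); c[300:590,:270]=B
cv2.imwrite("pics/h2.png",cv2.convertScaleAbs(c,alpha=1.6))
E
```

```text
time_s: 4.8
position: [0.622, 0.0789, 0.1101]
tool_rot: [[0.996, -0.093, -0.001], [-0.093, -0.996, 0.0], [-0.001, -0.0, -1.0]]
ft_force: [-1.1, -0.3, -2.6]
grip_width: 0.0279
[ 43.00263171   0.93271105 110.07787077] [0.62200074 0.07890086 0.11007787] [-1.11127925 -0.32744933 -2.55213225]
```

View pics/h2.png

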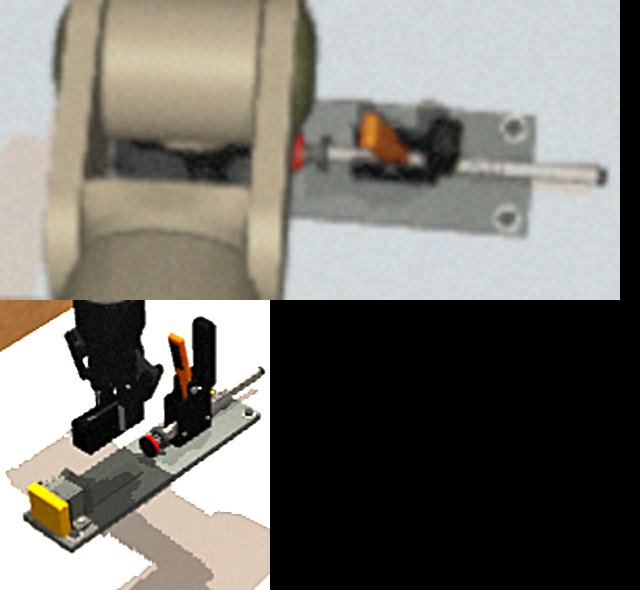

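```bash
python3 -m crank '[0,0,0,0.001,0,-0.02,20,0,0,0,0,0,-0.02,20,0,0,0,0,0,-0.02,20,0,0,0,0,0,-0.008,20,0,0,0,0,0,-0.0035,20,0,0,0,0,0,0,20,0,0,0,0,0,0,20]'
python3 - <<'E'
from h import *
s=observe(); print(w2c(s["position"]),s["ft_force"])
b=cam("side")
im=cv2.resize(b["frame"][210:270,180:275],None,fx=7,fy=7,interpolation=cv2.INTER_CUBIC)[:,:,::-1]
cv2.imwrite("pics/h3.png",cv2.convertScaleAbs(im,alpha=2.2))
E
```

```text
time_s: 5.6
position: [0.6239, 0.0789, 0.0398]
tool_rot: [[0.996, -0.093, 0.002], [-0.093, -0.996, -0.0], [0.002, -0.0, -1.0]]
ft_force: [0.5, 0.1, -1.0]
grip_width: 0.0275
[43.16233443 -0.91312536 39.83075691] [ 0.46412033  0.12464348 -0.99009181]
```

View pics/h3.png

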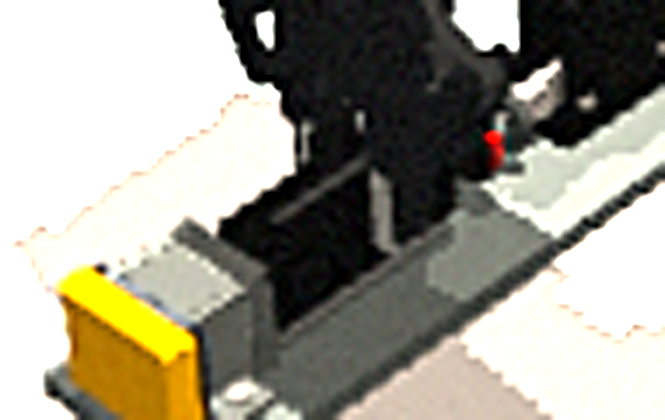

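```bash
python3 -m crank '[0,0,0,0,0,-0.0015,20,0,0,0,0,0,0,20,0,0,0,0.0005,0.005,0,20,0,0,0,0.0005,0.005,0,20,0,0,0,0.0005,0.005,0,20,0,0,0,0.0005,0.005,0,20,0,0,0,0,0,0,20]' ; python3 -m crank '[0,0,0,0.0005,0.005,0,20,0,0,0,0.0005,0.005,0,20,0,0,0,0,0,0,20]'; python3 -c "
from h import *
print(w2c(observe()['position']))"
```

```text
time_s: 6.35
position: [0.6254, 0.0997, 0.0373]
tool_rot: [[0.996, -0.093, 0.0], [-0.093, -0.996, 0.0], [0.0, -0.0, -1.0]]
ft_force: [-0.2, 0.2, -1.2]
grip_width: 0.0274
time_s: 6.65
position: [0.6265, 0.1095, 0.0373]
tool_rot: [[0.996, -0.093, 0.0], [-0.093, -0.996, 0.0], [0.0, -0.0, -1.0]]
ft_force: [-0.1, 0.9, -1.6]
grip_width: 0.0274
[73.88058976 -0.6443389  37.31300237]
```

Free so far, front inside the socket mouth. Continue in small steps until it stops.

```bash
for i in 1; do python3 -m crank '[0,0,0,0.0003,0.003,0,20,0,0,0,0.0002,0.002,0,20,0,0,0,0,0,0,20]'|grep -E 'pos|ft'; python3 -m crank '[0,0,0,0.0002,0.002,0,20,0,0,0,0,0,0,20]'|grep -E 'pos|ft'; python3 -m crank '[0,0,0,0.0001,0.0015,0,20,0,0,0,0,0,0,20]'|grep -E 'pos|ft'; done
```

```text
position: [0.627, 0.114, 0.0373]
ft_force: [0.8, 0.1, -1.3]
position: [0.6272, 0.116, 0.0373]
ft_force: [0.4, -0.1, -1.3]
position: [0.6273, 0.1175, 0.0373]
ft_force: [0.6, -0.3, -1.2]
```

```bash
python3 -m crank '[0,0,0,0.0001,0.0015,0,20,0,0,0,0,0,0,20]'|grep -E 'pos|ft'; python3 -m crank '[0,0,0,0.0001,0.0015,0,20,0,0,0,0,0,0,20]'|grep -E 'pos|ft'
```

```text
position: [0.6274, 0.119, 0.0373]
ft_force: [0.7, -0.6, -1.6]
position: [0.6274, 0.1191, 0.0374]
ft_force: [-1.4, -5.6, 0.6]
```

```bash
python3 -m crank '[0,0,0,0.0001,0.0015,0,20,0,0,0,0,0,0,20]'|grep -E 'pos|ft'
```

```text
position: [0.6274, 0.1192, 0.0374]
ft_force: [-3.1, -12.7, 0.8]
```

```bash
python3 -m crank '[0,0,0,0,-0.0015,0,20,0,0,0,0,0,0,20,0,0,0,0,0,0,50,0,0,0,0,0,0,50,0,0,0,0,0,0,50,0,0,0,0,0,0,50]'; python3 -m crank '[0,0,0,0,0,0.01,50,0,0,0,0,0,0.03,50,0,0,0,0,0,0.05,50,0,0,0,0,0,0.05,50,0,0,0,0,0,0.04,50,0,0,0,-0.05,0,0,50,0,0,0,-0.05,0,0,50,0,0,0,-0.05,0,0,50,0,0,0,-0.03,0,0,0,0,0,0,0,0,0,0]'
python3 - <<'E'
from h import *
import pickle
s=observe(); print(w2c(s["position"]),s["ft_force"])
a=cam("top");b=cam("side")
pickle.dump((a,b),open("p3.pkl","wb"))
A=cv2.resize(a["frame"][140:195,200:350],None,fx=5,fy=5,interpolation=cv2.INTER_CUBIC)[:,:,::-1]
B=cv2.resize(b["frame"][205:270,175:305],None,fx=5,fy=5,interpolation=cv2.INTER_CUBIC)[:,:,::-1]
c=np.zeros((600,750,3),np.uint8); c[:275]=A; c[275:600,:650]=B
cv2.imwrite("pics/h4.png",cv2.convertScaleAbs(c,alpha=1.8))
E
```

```text
time_s: 8.55
position: [0.6276, 0.1206, 0.0374]
tool_rot: [[0.996, -0.093, 0.0], [-0.093, -0.996, 0.0], [0.0, -0.0, -1.0]]
ft_force: [-0.7, -0.5, -0.9]
grip_width: 0.0426
time_s: 9.55
position: [0.4443, 0.1207, 0.2186]
tool_rot: [[0.996, -0.093, 0.0], [-0.093, -0.996, 0.0], [0.0, -0.0, -1.0]]
ft_force: [0.9, -0.1, -0.7]
grip_width: 0.0143
[ 67.9847816  181.81433387 218.57000121] [ 0.91082202 -0.06995152 -0.70979165]
```

View pics/h4.png

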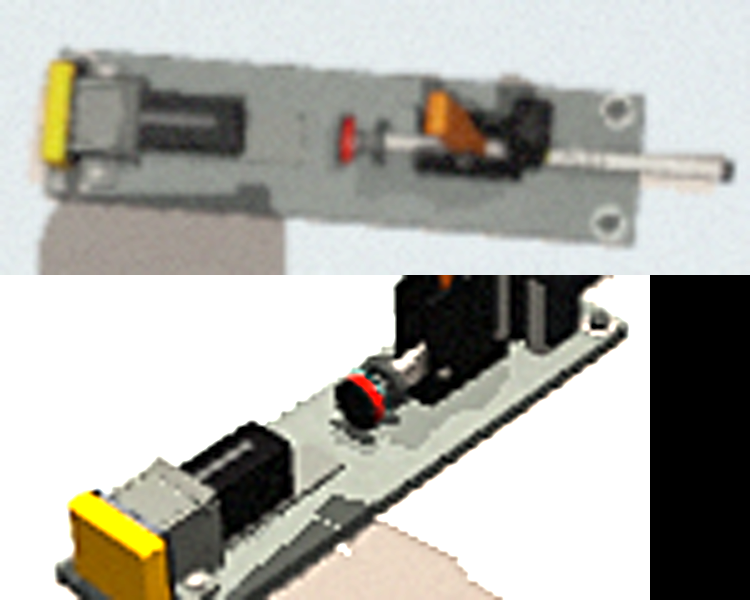

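Run:
```python
from h import *
import pickle
a,b=pickle.load(open("p3.pkl","rb"))
g=a["frame"].max(2).astype(int)
for r in (160,163,166,168): print(r,g[r,236:275])
print(w2c(onz(a,(248.6,165),.049)),w2c(onz(a,(243,166.5),.049)), w2c(onz(a,(268,165),.045)))
print([proj(a,[C(50,0,49),C(106,0,59),C(140,0,56),C(144,0,58),C(-4,0,45)]).round(1).tolist()])
```

```text
160 [29 28 30 33 32 29 36 32 30 33 34 32 42 72 83 83 83 84 84 84 84 86 86 87
 83 84 85 87 86 85 86 87 85 84 84 86 84 84 83]
163 [62 58 59 55 54 54 50 33 34 30 29 20 27 56 75 83 84 84 83 84 85 85 85 77
 71 82 84 83 86 86 82 73 56 69 71 80 85 85 88]
166 [ 32  29  29  38  36  32  32  35  32  31  35  26  31  71  81  84  85  84
  85  83  85  85  84  83  80  83  84  84  85  77  73  57  73 109  89  65
  57  68  65]
168 [ 29  32  26  32  32  31  30  31  33  31  35  31  33  71  84  84  83  86
  84  88  85  82  86  83  77  82  84  83  85  79  70  58  88 116  95  78
  62  69  66]
[49.4814745  -0.63217182 49.        ] [64.31392021  4.69041248 49.        ] [-2.90746982 -5.4509624  45.        ]
[[[248.4, 165.2], [227.5, 163.1], [215.2, 162.2], [213.7, 162.0], [268.2, 167.0]]]
```

```bash
python3 -m crank '[0,0,0,0.0345,-0.0219,0.002,0,0,0,0,0.0345,-0.0219,0.002,0,0,0,0,0.0345,-0.0219,0.002,0,0,0,0,0.0345,-0.0219,0.002,0,0,0,0,0.0345,-0.0219,0.002,0,0,0,0,0,0,0,0,0,0,0,0,0,-0.03,0,0,0,0,0,0,-0.03,0,0,0,0,0,0,-0.0146,0,0,0,0,0,0,0,0,0,0,0,0,0,0,0]'
python3 - <<'E'
from h import *
s=observe(); print(w2c(s["position"]),s["ft_force"])
b=cam("side")
im=cv2.resize(b["frame"][145:270,175:305],None,fx=4.6,fy=4.6,interpolation=cv2.INTER_CUBIC)[:,:,::-1]
cv2.imwrite("pics/h5.png",cv2.convertScaleAbs(im,alpha=2))
E
```

```text
time_s: 10.75
position: [0.6208, 0.0108, 0.1532]
tool_rot: [[0.996, -0.093, 0.001], [-0.093, -0.996, -0.0], [0.001, 0.0, -1.0]]
ft_force: [0.1, -0.3, 0.1]
grip_width: 0.0004
[-24.90524413  -4.20299063 153.24368022] [ 0.05163006 -0.30393649  0.07092467]
```

View pics/h5.png

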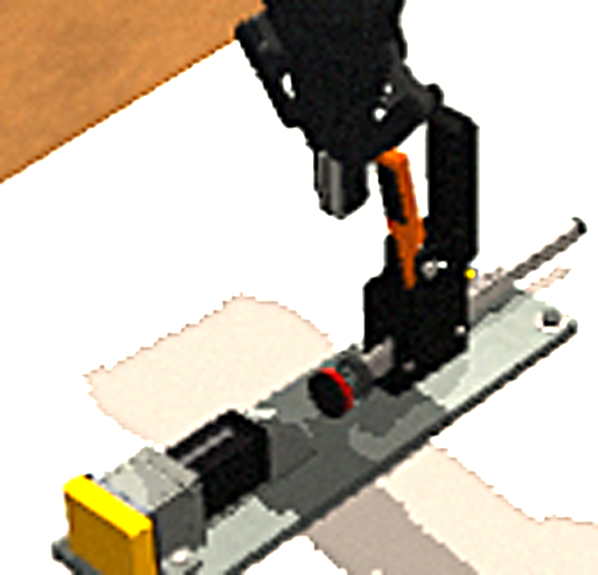

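```bash
python3 -m crank '[0,0,0,-0.005,-0.007,0,0,0,0,0,-0.0005,-0.005,0,0,0,0,0,0,0,0,0]'|grep -E 'pos|ft';python3 -m crank '[0,0,0,-0.0005,-0.005,0,0,0,0,0,-0.0005,-0.005,0,0,0,0,0,0,0,0,0]'|grep -E 'pos|ft';python3 -m crank '[0,0,0,-0.0005,-0.005,0,0,0,0,0,-0.0005,-0.005,0,0,0,0,0,0,0,0,0]'|grep -E 'pos|ft'
python3 - <<'E'
from h import *
s=observe(); print(w2c(s["position"]),s["ft_force"])
E
```

```text
position: [0.6146, -0.0021, 0.1534]
ft_force: [0.2, 0.0, 0.6]
position: [0.6137, -0.0115, 0.153]
ft_force: [0.4, 3.7, 2.4]
position: [0.6126, -0.0216, 0.1529]
ft_force: [0.4, 4.6, 3.9]
[-57.96474951   0.82839981 152.89533443] [0.42558984 4.64948701 3.88419713]
```

```bash
python3 -m crank '[0,0,0,-0.0003,-0.004,0,0,0,0,0,0,0,0,0]'|grep -E 'pos|ft';python3 -m crank '[0,0,0,-0.0002,-0.002,0,0,0,0,0,0,0,0,0]'|grep -E 'pos|ft';python3 -m crank '[0,0,0,-0.0002,-0.002,0,0,0,0,0,0,0,0,0]'|grep -E 'pos|ft'
python3 - <<'E'
from h import *
s=observe(); print(w2c(s["position"]),s["ft_force"])
E
```

```text
position: [0.6123, -0.0254, 0.1528]
ft_force: [0.5, 3.4, 3.5]
position: [0.6121, -0.0272, 0.1527]
ft_force: [0.8, 4.4, 3.5]
position: [0.6119, -0.029, 0.1526]
ft_force: [1.4, 4.9, 3.1]
[-65.37487037   0.87045911 152.62162322] [1.35105647 4.89825042 3.13490261]
```

```bash
cat > padm.py <<'E'
from h import *
import pickle, sys
from scipy.optimize import minimize_scalar
def red(d,ref=None):
    f=cv2.cvtColor(d["frame"],cv2.COLOR_RGB2HSV); H,S=f[...,0],f[...,1]
    m=((H<6)|(H>174))&(S>120); h,w=m.shape
    p0=proj(d,[C(-10,0,32),C(70,0,32)]); lo=p0.min(0)-12; hi=p0.max(0)+12
    ys,xs=np.nonzero(m); k=(xs>lo[0])&(xs<hi[0])&(ys>lo[1])&(ys<hi[1])
    if k.sum()<5: return None,k.sum()
    c=np.array([xs[k].mean(),ys[k].mean()])
    r=minimize_scalar(lambda x:np.sum((proj(d,[C(x,0,40)])[0]-c)**2),bounds=(-40,90),method="bounded")
    return round(float(r.x),2),int(k.sum())
if __name__=="__main__":
    s=observe(); print("tcp",w2c(s["position"]).round(2),"F",np.round(s["ft_force"],1),"t",s["time_s"])
    for n in("side","top"): print(n,red(cam(n)))
E
python3 - <<'E'
from padm import *
a,b=pickle.load(open("p3.pkl","rb")); print("before",red(b),red(a))
E
python3 padm.py; python3 -m crank '[0,0,0,-0.0001,-0.0015,0,0,0,0,0,0,0,0,0]'|grep -E 'pos|ft'; python3 padm.py
```

```text
before (11.71, 38) (-5.83, 21)
tcp [-65.37   0.87 152.62] F [1.4 4.9 3.1] t 12.3
side (9.36, 31)
top (None, np.int64(0))
position: [0.6118, -0.0301, 0.1526]
ft_force: [2.3, 6.7, 2.4]
tcp [-66.51   0.86 152.58] F [2.3 6.7 2.4] t 12.6
side (19.48, 36)
top (None, np.int64(0))
```

Run:
```python
from h import *
import pickle
a,b0=pickle.load(open("p3.pkl","rb")); b=cam("side"); pickle.dump(b,open("p4.pkl","wb"))
for d in(b0,b):
    f=cv2.cvtColor(d["frame"],cv2.COLOR_RGB2HSV); H,S=f[...,0],f[...,1]
    m=(((H<6)|(H>174))&(S>120)).astype(np.uint8); m[:200]=0;m[275:]=0;m[:,:170]=0;m[:,310:]=0
    k,l,st,ce=cv2.connectedComponentsWithStats(m)
    print([(st[i].tolist(),ce[i].round(1).tolist()) for i in range(1,k)])
print(proj(b,[C(x,0,40) for x in(-6,0,10,20)]).round(1).tolist())
```

```text
[([270, 200, 1, 1, 1], [270.0, 200.0]), ([261, 202, 1, 1, 1], [261.0, 202.0]), ([288, 202, 1, 1, 1], [288.0, 202.0]), ([297, 202, 1, 1, 1], [297.0, 202.0]), ([262, 207, 1, 1, 1], [262.0, 207.0]), ([256, 211, 1, 1, 1], [256.0, 211.0]), ([261, 212, 1, 2, 2], [261.0, 212.5]), ([278, 214, 1, 1, 1], [278.0, 214.0]), ([264, 217, 1, 1, 1], [264.0, 217.0]), ([269, 216, 1, 1, 1], [269.0, 216.0]), ([261, 219, 1, 1, 1], [261.0, 219.0]), ([273, 221, 1, 1, 1], [273.0, 221.0]), ([261, 223, 1, 1, 1], [261.0, 223.0]), ([268, 222, 1, 1, 1], [268.0, 222.0]), ([270, 222, 1, 1, 1], [270.0, 222.0]), ([245, 225, 7, 9, 26], [248.7, 228.7]), ([245, 233, 1, 2, 2], [245.0, 233.5]), ([248, 235, 1, 1, 1], [248.0, 235.0]), ([228, 236, 1, 1, 1], [228.0, 236.0]), ([231, 238, 1, 1, 1], [231.0, 238.0]), ([230, 241, 1, 1, 1], [230.0, 241.0]), ([225, 244, 1, 1, 1], [225.0, 244.0]), ([219, 249, 1, 1, 1], [219.0, 249.0]), ([226, 249, 2, 1, 2], [226.5, 249.0]), ([229, 250, 1, 1, 1], [229.0, 250.0]), ([226, 253, 1, 1, 1], [226.0, 253.0]), ([209, 267, 1, 1, 1], [209.0, 267.0])]
[([261, 200, 1, 2, 2], [261.0, 200.5]), ([272
[... 491 characters left out ...]
, 217.0]), ([264, 219, 2, 2, 2], [264.5, 219.5]), ([267, 219, 1, 1, 1], [267.0, 219.0]), ([266, 221, 2, 2, 2], [266.5, 221.5]), ([261, 222, 1, 1, 1], [261.0, 222.0]), ([268, 225, 1, 1, 1], [268.0, 225.0]), ([242, 227, 7, 9, 24], [245.5, 230.7]), ([264, 227, 1, 1, 1], [264.0, 227.0]), ([266, 227, 1, 1, 1], [266.0, 227.0]), ([244, 237, 1, 1, 1], [244.0, 237.0]), ([230, 241, 1, 1, 1], [230.0, 241.0]), ([231, 243, 1, 1, 1], [231.0, 243.0]), ([225, 244, 1, 1, 1], [225.0, 244.0]), ([225, 248, 1, 1, 1], [225.0, 248.0]), ([228, 251, 1, 1, 1], [228.0, 251.0]), ([220, 255, 1, 1, 1], [220.0, 255.0]), ([223, 254, 1, 1, 1], [223.0, 254.0])]
[[246.7, 227.2], [245.0, 228.4], [242.2, 230.3], [239.3, 232.2]]
```

```bash
cat > padm.py <<'E'
from h import *
import pickle, sys
from scipy.optimize import minimize_scalar
def red(d):
    f=cv2.cvtColor(d["frame"],cv2.COLOR_RGB2HSV); H,S,V=[f[...,i].astype(float) for i in range(3)]
    m=(((H<6)|(H>174))&(S>120)).astype(np.uint8); m[:200]=0;m[275:]=0;m[:,:170]=0;m[:,310:]=0
    k,l,st,ce=cv2.connectedComponentsWithStats(m,connectivity=8)
    i=1+np.argmax(st[1:,4]); c=ce[i]
    r=minimize_scalar(lambda x:np.sum((proj(d,[C(x,0,38)])[0]-c)**2),bounds=(-40,90),method="bounded")
    return r.x,st[i,4]
if __name__=="__main__":
    s=observe(); print("tcp",w2c(s["position"]).round(2),"F",np.round(s["ft_force"],1),"t",round(s["time_s"],2))
    R=[red(cam("side")) for _ in range(3)]; print("red",np.mean([x[0] for x in R]).round(2),[(round(x,1),int(n)) for x,n in R])
E
python3 - <<'E'
from padm import *
a,b=pickle.load(open("p3.pkl","rb")); print("before",red(b),red(pickle.load(open("side0.pkl","rb"))),"now",red(pickle.load(open("p4.pkl","rb"))))
E
python3 -m crank '[0,0,0,0.0014,0.015,0,0,0,0,0,0.0014,0.015,0,0,0,0,0,0,0,0,0,0,0,0,0,0,0,0]'|grep -E 'pos|ft'; python3 padm.py
python3 -m crank '[0,0,0,-0.0007,-0.0075,0,0,0,0,0,-0.0007,-0.0075,0,0,0,0,0,-0.0007,-0.0075,0,0,0,0,0,-0.0007,-0.0075,0,0,0,0,0,0,0,0,0]'|grep -E 'pos|ft'; python3 padm.py
```

```text
before (np.float64(-9.563990996892803), np.int32(26)) (np.float64(-9.563990996892803), np.int32(26)) now (np.float64(1.5801251173954536), np.int32(24))
position: [0.6145, -0.0003, 0.1525]
ft_force: [0.2, -1.6, 0.7]
tcp [-36.58   0.99 152.5 ] F [ 0.2 -1.6  0.7] t 13.15
red 1.98 [(np.float64(1.7), 23), (np.float64(2.5), 24), (np.float64(1.8), 23)]
position: [0.6119, -0.0304, 0.1529]
ft_force: [1.9, 8.3, 2.2]
tcp [-66.73   0.75 152.9 ] F [1.9 8.3 2.2] t 13.8
red 14.3 [(np.float64(14.2), 23), (np.float64(14.3), 23), (np.float64(14.4), 22)]
```

```bash
python3 -m crank '[0,0,0,0.0014,0.015,0,0,0,0,0,0.0014,0.015,0,0,0,0,0,0,0,0,0,0,0,0,0,0,0,0]'|grep -E 'ft'; python3 padm.py
python3 -m crank '[0,0,0,-0.0007,-0.0075,0,0,0,0,0,-0.0007,-0.0075,0,0,0,0,0,-0.0007,-0.0075,0,0,0,0,0,-0.0007,-0.0075,0,0,0,0,0,0,0,0,0]'|grep -E 'ft'; python3 padm.py
python3 -m crank '[0,0,0,0.0014,0.015,0,0,0,0,0,0.0014,0.015,0,0,0,0,0,0,0,0,0,0,0,0,0,0,0,0]'|grep -E 'ft'; python3 padm.py
```

```text
ft_force: [0.3, 0.2, -0.4]
tcp [-36.74   0.93 152.59] F [ 0.3  0.2 -0.4] t 14.35
red 14.29 [(np.float64(14.3), 24), (np.float64(14.4), 24), (np.float64(14.2), 23)]
ft_force: [2.4, 8.9, 0.7]
tcp [-66.76   0.74 152.9 ] F [2.4 8.9 0.7] t 15.0
red 26.5 [(np.float64(26.8), 28), (np.float64(26.3), 26), (np.float64(26.4), 26)]
ft_force: [0.3, 0.1, -0.1]
tcp [-36.74   0.93 152.59] F [ 0.3  0.1 -0.1] t 15.55
red 26.27 [(np.float64(26.3), 25), (np.float64(26.3), 26), (np.float64(26.2), 25)]
```

```bash
python3 -m crank '[0,0,0,-0.0007,-0.0075,0,0,0,0,0,-0.0007,-0.0075,0,0,0,0,0,0,0,0,0]'|grep -E 'ft'; python3 padm.py
for i in 1; do python3 -m crank '[0,0,0,-0.0004,-0.004,0,0,0,0,0,0,0,0,0]'|grep -E 'ft'; python3 padm.py; python3 -m crank '[0,0,0,-0.0004,-0.004,0,0,0,0,0,0,0,0,0]'|grep -E 'ft'; python3 padm.py;  done
```

```text
ft_force: [-0.6, 2.9, 2.4]
tcp [-53.06   0.72 152.99] F [-0.6  2.9  2.4] t 16.0
red 31.28 [(np.float64(31.3), 24), (np.float64(31.3), 24), (np.float64(31.3), 24)]
ft_force: [0.9, 4.3, 3.1]
tcp [-56.06   0.81 152.87] F [0.9 4.3 3.1] t 16.35
red 32.68 [(np.float64(32.7), 23), (np.float64(32.7), 25), (np.float64(32.6), 25)]
ft_force: [0.6, 4.3, 3.7]
tcp [-60.12   0.83 152.88] F [0.6 4.3 3.7] t 16.7
red 34.91 [(np.float64(35.0), 25), (np.float64(34.9), 24), (np.float64(34.9), 24)]
```

```bash
python3 -m crank '[0,0,0,-0.0003,-0.0035,0,0,0,0,0,0,0,0,0]'|grep -E 'ft'; python3 padm.py; python3 -m crank '[0,0,0,-0.0003,-0.0035,0,0,0,0,0,0,0,0,0]'|grep -E 'ft'; python3 padm.py
python3 - <<'E'
from h import *
b=cam("side")
im=cv2.resize(b["frame"][205:265,190:275],None,fx=9,fy=9,interpolation=cv2.INTER_CUBIC)[:,:,::-1]
cv2.imwrite("pics/h6.png",cv2.convertScaleAbs(im,alpha=2.2))
E
```

```text
ft_force: [0.8, 2.9, 2.3]
tcp [-63.64   0.87 152.67] F [0.8 2.9 2.3] t 17.05
red 36.5 [(np.float64(36.3), 25), (np.float64(36.6), 26), (np.float64(36.6), 26)]
ft_force: [2.6, 6.8, 2.1]
tcp [-66.52   0.91 152.51] F [2.6 6.8 2.1] t 17.4
red 38.48 [(np.float64(38.5), 28), (np.float64(38.5), 28), (np.float64(38.5), 28)]
```

View pics/h6.png

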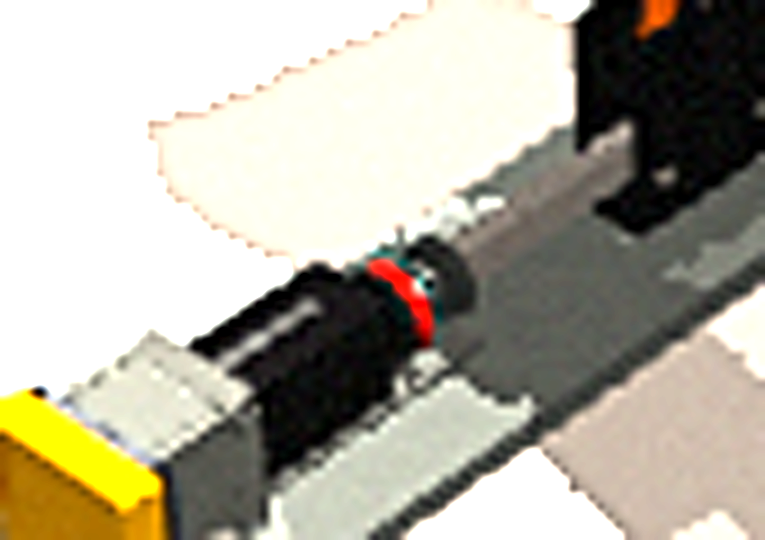

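```bash
python3 -m crank '[0,0,0,0.0014,0.015,0,0,0,0,0,0.0014,0.015,0,0,0,0,0,0,0,0,0,0,0,0,0,0,0,0]'|grep -E 'ft'; python3 padm.py
python3 -m crank '[0,0,0,-0.0007,-0.007,0,0,0,0,0,0,0,0,0,0,0,0,0,0,0,0]'|grep -E 'ft'; python3 padm.py
python3 -m crank '[0,0,0,-0.0003,-0.003,0,0,0,0,0,0,0,0,0,0,0,0,0,0,0,0]'|grep -E 'ft'; python3 padm.py
python3 -m crank '[0,0,0,-0.0002,-0.002,0,0,0,0,0,0,0,0,0,0,0,0,0,0,0,0]'|grep -E 'ft'; python3 padm.py
```

```text
ft_force: [0.3, 0.0, 0.0]
tcp [-36.55   1.02 152.52] F [0.3 0.  0. ] t 18.0
red 38.4 [(np.float64(38.4), 27), (np.float64(38.4), 25), (np.float64(38.4), 25)]
ft_force: [0.0, 3.2, 1.6]
tcp [-44.21   0.88 152.86] F [0.  3.2 1.6] t 18.45
red 39.22 [(np.float64(39.1), 26), (np.float64(39.1), 25), (np.float64(39.4), 27)]
ft_force: [0.4, 3.7, 3.0]
tcp [-47.     0.87 152.83] F [0.4 3.7 3. ] t 18.9
red 40.17 [(np.float64(40.1), 24), (np.float64(40.7), 28), (np.float64(39.8), 27)]
ft_force: [0.4, 3.6, 2.5]
tcp [-49.06   0.92 152.7 ] F [0.4 3.6 2.5] t 19.35
red 40.16 [(np.float64(40.2), 23), (np.float64(40.2), 23), (np.float64(40.2), 23)]
```

```bash
for i in 1; do python3 -m crank '[0,0,0,-0.0002,-0.002,0,0,0,0,0,0,0,0,0,0,0,0,0,0,0,0]'|grep -E 'ft'; python3 padm.py
python3 -m crank '[0,0,0,-0.0002,-0.002,0,0,0,0,0,0,0,0,0,0,0,0,0,0,0,0]'|grep -E 'ft'; python3 padm.py; done
```

```text
ft_force: [0.5, 3.3, 2.8]
tcp [-51.09   0.97 152.71] F [0.5 3.3 2.8] t 19.8
red 41.08 [(np.float64(41.0), 23), (np.float64(41.2), 24), (np.float64(41.0), 23)]
ft_force: [0.7, 3.8, 2.5]
tcp [-53.13   0.98 152.72] F [0.7 3.8 2.5] t 20.25
red 41.96 [(np.float64(42.0), 27), (np.float64(42.0), 27), (np.float64(42.0), 27)]
```

```bash
for i in 1; do python3 -m crank '[0,0,0,-0.0002,-0.002,0,0,0,0,0,0,0,0,0,0,0,0,0,0,0,0]'|grep -E 'ft'; python3 padm.py
python3 -m crank '[0,0,0,-0.0002,-0.002,0,0,0,0,0,0,0,0,0,0,0,0,0,0,0,0]'|grep -E 'ft'; python3 padm.py; done
```

```text
ft_force: [0.4, 3.0, 2.6]
tcp [-55.01   0.99 152.74] F [0.4 3.  2.6] t 20.7
red 42.72 [(np.float64(42.6), 25), (np.float64(42.8), 26), (np.float64(42.8), 26)]
ft_force: [0.2, 5.1, 3.7]
tcp [-56.85   0.99 152.83] F [0.2 5.1 3.7] t 21.15
red 42.91 [(np.float64(42.8), 27), (np.float64(43.1), 28), (np.float64(42.8), 27)]
```

```bash
for i in 1; do python3 -m crank '[0,0,0,-0.0002,-0.002,0,0,0,0,0,0,0,0,0,0,0,0,0,0,0,0]'|grep -E 'ft'; python3 padm.py
python3 -m crank '[0,0,0,-0.0002,-0.002,0,0,0,0,0,0,0,0,0,0,0,0,0,0,0,0]'|grep -E 'ft'; python3 padm.py; done
```

```text
ft_force: [0.0, 4.6, 3.1]
tcp [-59.05   1.   152.8 ] F [0.  4.6 3.1] t 21.6
red 42.82 [(np.float64(42.8), 27), (np.float64(42.8), 27), (np.float64(42.8), 27)]
ft_force: [0.4, 5.2, 4.6]
tcp [-60.77   1.   152.79] F [0.4 5.2 4.6] t 22.05
red 42.79 [(np.float64(42.8), 27), (np.float64(42.8), 27), (np.float64(42.7), 26)]
```

```bash
for i in 1; do python3 -m crank '[0,0,0,-0.0002,-0.002,0,0,0,0,0,0,0,0,0,0,0,0,0,0,0,0]'|grep -E 'ft'; python3 padm.py
python3 -m crank '[0,0,0,-0.0001,-0.0015,0,0,0,0,0,0,0,0,0,0,0,0,0,0,0,0]'|grep -E 'ft'; python3 padm.py; done
python3 - <<'E'
from h import *
b=cam("side")
im=cv2.resize(b["frame"][150:265,190:305],None,fx=5,fy=5,interpolation=cv2.INTER_CUBIC)[:,:,::-1]
cv2.imwrite("pics/h7.png",cv2.convertScaleAbs(im,alpha=2.2))
E
```

```text
ft_force: [1.6, 7.4, 4.5]
tcp [-62.42   1.   152.77] F [1.6 7.4 4.5] t 22.5
red 42.79 [(np.float64(42.7), 26), (np.float64(42.8), 27), (np.float64(42.8), 27)]
ft_force: [1.5, 8.6, 4.1]
tcp [-63.61   1.01 152.75] F [1.5 8.6 4.1] t 22.95
red 42.95 [(np.float64(42.7), 26), (np.float64(43.3), 29), (np.float64(42.8), 27)]
```

View pics/h7.png

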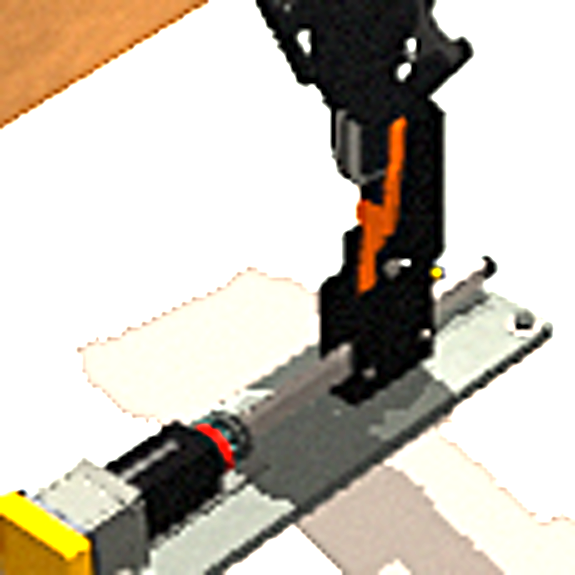

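```bash
python3 - <<'E'
from h import *
import pickle
from scipy.optimize import minimize_scalar
def tip(d):
    g=d["frame"].max(2).astype(float); X=[C(x,0,32) for x in np.arange(-260,-120,.5)]
    p=proj(d,X).astype(np.float32)
    v=cv2.remap(cv2.GaussianBlur(g,(0,0),.7).astype(np.float32),p[:,0:1],p[:,1:2],cv2.INTER_LINEAR).ravel()
    return v
a=np.mean([tip(pickle.load(open("side0.pkl","rb")))],0); b=np.mean([tip(cam("side")) for _ in range(4)],0)
xs=np.arange(-260,-120,.5)
print(a[::8].round(),b[::8].round())
best=[]
for lag in range(80,150):
    # b(x)=a(x-lag*.5), tail region of a: -230..-170
    s=(xs>-235)&(xs<-195); xa=xs[s]
    best.append((np.mean((np.interp(xa+lag*.5,xs,b)-a[s])**2),lag*.5))
print(sorted(best)[:6])
E
python3 padm.py
```

```text
[199. 199. 199. 199. 199. 199. 199. 200. 200. 148.  67.  45.  66.  78.
  72.  71.  75.  78.  72.  73.  74.  63.  68.  78.  72.  67.  74.  67.
  68.  65.  62.  64.  65.  65.  73.] [218. 218. 218. 218. 218. 218. 217. 217. 217. 217. 217. 217. 217. 217.
 217. 217. 217. 217. 217. 218. 217. 218. 219. 170.  63.  40.  72.  76.
  81.  90.  78.  78.  87.  81.  88.]
[(np.float64(148.11620936952008), 56.5), (np.float64(159.56069918984622), 57.0), (np.float64(176.9745886196711), 56.0), (np.float64(210.2480966568839), 57.5), (np.float64(247.11603257590883), 55.5), (np.float64(298.24482927279496), 58.0)]
tcp [-63.58   1.02 152.73] F [1.9 8.6 3.8] t 23.35
red 42.79 [(np.float64(42.7), 26), (np.float64(42.8), 27), (np.float64(42.8), 27)]
```

```bash
python3 -m crank '[0,0,0,-0.0001,-0.0008,0,0,0,0,0,0,0,0,0,0,0,0,0,0,0,0]'; python3 -m crank '[0,0,0,0,0,0,0,0,0,0,0,0,0,0,0,0,0,0,0,0,0,0,0,0,0,0,0,0,0,0,0,0,0,0,0,0,0,0,0,0,0,0]'|grep -E 'ft'; python3 padm.py; python3 -c "
from h import *
import pickle
a0=pickle.load(open('top0.pkl','rb'));a=cam('top')
def cen(d,lo,hi,box):
    f=cv2.cvtColor(d['frame'],cv2.COLOR_RGB2HSV);m=(f[...,0]>=lo)&(f[...,0]<=hi)&(f[...,1]>110);x0,y0,x1,y1=box
    y,x=np.nonzero(m[y0:y1,x0:x1]);return x.mean().round(2)+x0,y.mean().round(2)+y0
for d in(a0,a): print(cen(d,100,130,(130,200,200,240)),cen(d,0,6,(115,145,165,185)),cen(d,20,40,(380,195,435,240)))
print(close_job())"
```

```text
time_s: 23.8
position: [0.6119, -0.0278, 0.1527]
tool_rot: [[0.996, -0.093, 0.0], [-0.093, -0.996, 0.002], [0.0, -0.002, -1.0]]
ft_force: [1.4, 9.3, 3.5]
grip_width: -0.0
ft_force: [1.2, 10.0, 4.6]
tcp [-64.19   1.03 152.71] F [ 1.2 10.   4.6] t 24.4
red 42.83 [(np.float64(42.7), 26), (np.float64(43.0), 28), (np.float64(42.7), 26)]
(np.float64(163.34), np.float64(219.03)) (np.float64(142.37), np.float64(166.48)) (np.float64(407.8), np.float64(219.64))
(np.float64(163.17000000000002), np.float64(219.11)) (np.float64(142.14), np.float64(166.54)) (np.float64(407.9), np.float64(219.65))
the job is handed in; nothing more can be done
None
```

I slid the middle-sized bar into the socket and let it go. I then pumped the trigger five times with shut fingers and handed the job in at about 24.5 s. On the fifth pull I held the trigger with the red pad bearing on the bar.

- **Bar home:** it stopped at about 12.7 N of push. In the top view its rear end lies at about cx 49.5; fully home is 50. That view is good to roughly 1 to 2 mm.
- **Pad on the bar:** the red pad stopped moving (0.1 mm scatter between readings) while the trigger kept travelling.
- **Spring squeeze:** the estimates agree on roughly half.

| Source | Estimate |
|---|---|
| Trigger travel since contact, at the end | about 4.9 mm |
| Rod tail against pad, in the images | 4.3 ± 1 mm, taken before a last pull worth about 0.4 mm |
| Extra trigger force | about 5 to 6 N (half spring: about 5 N) |

- **Bystanders:** the stapler, snips and tape roll moved less than 0.3 pixel, which is within noise.

No check failed. Two early pad readings were spoiled by stray red pixels in the mask, so I fixed the mask and measured again.

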